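Trip-test of a spring-closing gas valve

TASK

Trip-test the spring-closing gas valve on the bench: swing its arm round by the knob until the latch catches and holds it open by itself, easing it onto the latch without straining it against the rubber buffer behind, and take your hand off. Then press the trip pad gently so that the arm snaps shut on its own with nothing in its way, and leave the things standing about where they are.

Things in the scene. Friction and masses are not known exactly. Their poses are not given: they have to be found in the camera images.
- valve: Spring-closing gas valve fixed to the bench, plain metal: base plate 110 x 400 x 10 mm, pipe along its y at 62 mm height, brass body, grey round spring housing (72 mm dia, top at 110 mm). Origin on the bench below the upright stem on which the arm turns, z up. Shut, the arm points to its -x; open, towards -y. Its gauge (top at 151 mm) stands at y +165 mm.
- lever (a joint): Sprung arm, a flat bar 22 x 142 mm at 118 to 126 mm height. Angle in rad, 0 shut, growing anticlockwise from above. Its spring always pulls it shut: 4 N at the knob, evenly rising to 6.5 N open, about 1 N more while the hook rides up. The latch catches somewhere from 1.07 to 1.73, set by hand for each line's flow. Let go too soon, or tripped, it flies shut in under 0.5 s.
- lever_knob (a point): Middle of the grip of the black upright knob near the arm's end, 125 mm from the stem: 25 mm dia, standing from 126 to 176 mm above the bench, this point at 150 mm. The knob can be gripped, caged or pushed.
- trip: Trip lever of the latch on the housing's bracket, steel, rocking on a level pivot; origin on the pivot, at x 52, y 40, z 119 mm of the valve. Coaxial beneath it lies the hook, a 12 mm beam reaching 60 mm towards the valve's -y over a pin that turns with the arm: the passing pin lifts it, it drops behind and holds the pin. The trip lever stays still then; only its press lifts the hook off.
- trip_pad (a point): Centre of the top of the trip pad: ribbed steel plate 28 x 28 mm at the trip lever's free end, its top at 147 mm height, 50 mm from the pivot towards the valve's +y, free above. With the arm caught, pressing it straight down 6 to 12 mm with 4 to 10 N frees the arm; it bottoms at 16 mm. Over 20 N is too hard. A light spring returns it.
- buffer: Rubber buffer 12 mm dia under the hook that stops the pin; origin at the middle of its face. The arm meets it about 0.04 rad (5 mm at the knob) past the catch; from there each further mm at the knob takes about 2 N more. Over 20 N on the buffer strains the arm: that is about 14 N of push at the knob.
- tipbox: Bystander: orange pipette-tip box with clear lid, 120 x 82 x 62 mm; origin under its centre.
- flask: Bystander: glass bottle with orange cap, 68 mm dia, 150 mm high; origin under its centre.
- beaker: Bystander: open glass beaker, 66 mm dia, 85 mm high; origin under its centre.

How it is judged (in metres and radians):
On the way, in this order (a step that is already met when the one before it is completed fails the run):
1. the arm stands open, held by the latch alone, nobody touching it (value of joint lever above 0.95 rad and contact force between each of the fingers, the arm and lever below 0.1 N), for 0.5 s.
2. the trip pad is pressed while the arm stands open (value of joint lever above 0.95 rad and contact force between any of the fingers, the arm and trip above 0.5 N).
3. the arm has snapped shut (value of joint lever below 0.06 rad), for 0.2 s.
At the end, for the whole second after the job is handed in: The arm is back shut by itself (within 0.06 rad of its closed stop) after having been caught open and tripped, the trip pad is released, and the tip box, bottle and beaker stand within 20 mm of where they were (value of joint lever below 0.06 rad and contact force between the fingers and trip below 0.1 N and distance of each of tipbox, flask, beaker from where it was at the start of the episode below 0.02 m); the robot touches nothing.
It fails at once if the arm is strained against the rubber buffer (over 20 N on the buffer) (contact force between lever and buffer above 20 N).
It fails at once if the trip pad is pressed with over 20 N (contact force between any of the fingers, the arm and trip above 20 N).
It fails at once if the arm strikes the robot as it snaps shut (velocity of joint lever below -2 rad/s and contact force between any of the fingers, the arm and lever above 2 N).
It fails at once if a bystander is moved by more than 20 mm (distance of any of tipbox, flask, beaker from where it was at the start of the episode above 0.02 m).
It also fails if it takes over 58 s, if anything falls off the work surface, if the arm or the gripper's body presses on something with over 40 N, if the wrist force passes 120 N, or if a joint passes its speed limit or range.

ROBOT

A 6-joint arm with a two-finger parallel gripper is mounted at the origin on the work surface. World frame = base frame: x ahead of the robot, y to its left, z up, the work surface at z = 0. Lengths are in mm, angles in rad, forces in N, time in s.
With the tool pointing down it reaches from about 350 to 975 mm from the base axis. Payload 7.1 kg.
Tool frame: the origin (TCP) lies at the very end of the fingers, on their centre line; the grasp point (between the pads) lies 19 mm behind it; z points along the fingers, y is the line along which they close (so a half turn about z gives the same grasp; the last joint's range is limited). The gripper opens to 88 mm and grips with 3 to 60 N. Pads are 20 mm wide; open, the fingers measure 115 mm over their backs; the gripper's body (75 mm by 178 mm) begins 61 mm behind the grasp point.
Start: joints at [-1.123, 0.423, 1.63, -0, 1.089, -0.019], TCP at [281.283, -558.108, 222.675] pointing down, gripper open.
Joint ranges: [-3, 3], [-0.9, 2.11], [0.09, 2.58], [-1.31, 4.45], [0.11, 2.69], [-2.54, 2.54]. Speed limits (rad/s): [2.39, 2.39, 3.01, 3.14, 3.14, 3.14].

INTERFACE

Orientations are given as a rotation vector (axis times angle).
In Python, from workcell import sensors, imaging, close_job gives the robot as it stands. The module is installed in compiled form; this text tells all that it offers.
- The arm moves only by the tool servo_tool, never from a script. Its argument "steps" is a list of rows, each a list of 3 entries, a list of its own where there are three numbers: the shift along the world's x, y, z in m, then the turn, a rotation vector about the world's x, y, z in degrees, then the opening, from -1 (shut) to 1 (fully open). A call has exactly 8 rows; each row shifts and turns the commanded pose from where the row before left it; what a row does not reach is not made up. A row lasts 1/12 s, in which the tool goes at most 41.7 mm and 7.16 degrees, less where a joint would pass 70% of its speed; a pose out of reach is approached as far as the arm can. A call is refused whole if a number of a shift passes 0.0417 or a number of a turn 7.16, either way. A call with a gripper value outside its range is refused whole. The fingers move at their own pace and stop on an object; the grip force is fixed at half the most. Time passes only in rows, so rows that do not move let the fingers close, or fill a call up. It gives the time, the measured TCP pose, the force, the opening and the grip force at its end, in the units of the state.
- sensors.get_obs(): the state, without advancing time (a new reading comes with each control period).
- imaging.get_image(name): name is "scene" or "side" or "wrist"; returns a dict with "color" (400x640x3 uint8, blue, green, red), "range_z" (400x640 float32, mm along the optical axis (not along the pixel's ray), 0 where there is no reading), "vertical_fov" (degrees; the focal length in pixels is half the picture's height over the tangent of half this angle, whatever the lens; pixels are square), "cx", "cy" (the principal point, pixels), "rvec" (rotation vector, rad) and "tvec" (3), from world to camera coordinates, as OpenCV has them; the wrist camera has in their place "tool_from_camera" (4x4, takes a point from camera to tool coordinates, whose origin is the TCP and whose axes are the flange's). Camera axes: x right, y down, z forward; pixel columns grow to the right and rows downward; lengths in mm; the calibration is good to about 2 mm. A picture is of the moment at which its call begins: read the wrist's pose just before it.
- close_job(): hands the job in; it is judged then, once.
The state is a dict: "t": time; "qpos": joint angles; "qvel": joint speeds; "joint_torque": joint torques, N m; "ee_pos": TCP position; "orientation": TCP orientation; "ft_force": force on the tool from outside, world axes, zero at the start; "moment": the same for the moment, N m; "width": finger opening in mm; "grasp_force": force on a finger pad.
Only numpy, scipy, OpenCV 4.12 (cv2) and the standard library are available. Lean on these libraries where they do the work, as an engineer would, in place of code of your own. Each camera call takes 0.05 s, during which the arm holds its last target. There are 200 camera calls.

## Working session

There is one attempt and no reset: what is moved stays moved. The work goes in short steps, Python scripts to look and compute and a tool call to move; the robot and the scene stay as the last step left them, time stands still between calls to the robot, and variables do not carry over. Pictures are saved under pics/ and viewed, at most 10 in all, crops included, and the job is handed in when it is done.

Besides the shell and the picture viewer there is one more tool, called after "Emit:" as name(argument=value, ...) on one line, values as JSON. servo_tool: Moves the arm, as the interface text tells. Its arguments: {"type":"object","properties":{"steps":{"type":"array"}},"required":["steps"]}

```bash
mkdir -p pics; cat > h.py <<'E'
import numpy as np, cv2
from workcell import sensors, imaging
def cam(n):
    o=sensors.get_obs(); d=imaging.get_image(n); f=200/np.tan(np.radians(d["vertical_fov"])/2)
    if n=="wrist":
        T=np.eye(4);T[:3,:3]=cv2.Rodrigues(np.array(o["orientation"],float))[0];T[:3,3]=o["ee_pos"]
        M=T@np.array(d["tool_from_camera"]);R=M[:3,:3];c=M[:3,3]
    else:
        Rw=cv2.Rodrigues(np.array(d["rvec"],float))[0];R=Rw.T;c=-R@np.array(d["tvec"],float).ravel()
    d.update(f=f,R=R,c=c); return d
def cloud(d):
    v,u=np.mgrid[0:400,0:640];z=d["range_z"]
    p=np.stack([(u-d["cx"])/d["f"]*z,(v-d["cy"])/d["f"]*z,z],-1)
    P=p@d["R"].T+d["c"]; P[z==0]=np.nan; return P
def ray(d,u,v,z):
    r=d["R"]@np.array([(u-d["cx"])/d["f"],(v-d["cy"])/d["f"],1]); return d["c"]+r*(z-d["c"][2])/r[2]
E
python3 - <<'E'
from h import *
import pickle
D={n:cam(n) for n in("scene","side","wrist")}
pickle.dump(D,open("d.pkl","wb"))
for n in("scene","side"): cv2.imwrite(f"pics/{n}0.png",D[n]["color"]); print(n,D[n]["c"],D[n]["R"][:,2])
o=sensors.get_obs();print(o)
E
```

```text
scene [1178.32559765 -529.13984617  937.79646618] [-0.51741419  0.50315658 -0.69218206]
side [460.81515295 581.17695852 771.70843888] [ 0.15375647 -0.616683   -0.77204989]
{'t': 0.15, 'qpos': array([-1.12299541e+00,  4.23656494e-01,  1.63048009e+00, -4.75550384e-06,
        1.08861484e+00, -1.90237644e-02]), 'qvel': array([ 0.00055507, -0.00111447, -0.00116736,  0.0005598 ,  0.00047862,
        0.00173003]), 'joint_torque': array([-9.50823846e-05, -5.44984245e+01, -2.73918700e+01,  6.43806020e-02,
        2.04445026e-02, -8.35841570e-05]), 'ee_pos': array([ 281.10940101, -557.74241667,  222.09927677]), 'orientation': array([-3.05529993e+00, -7.26387899e-01,  3.93569408e-04]), 'ft_force': array([0.77801492, 0.71844109, 0.57122235]), 'moment': array([-0.04335706,  0.05524658,  0.01354787]), 'grasp_force': 0.0, 'width': 88.28205485876722}
```

View pics/scene0.png

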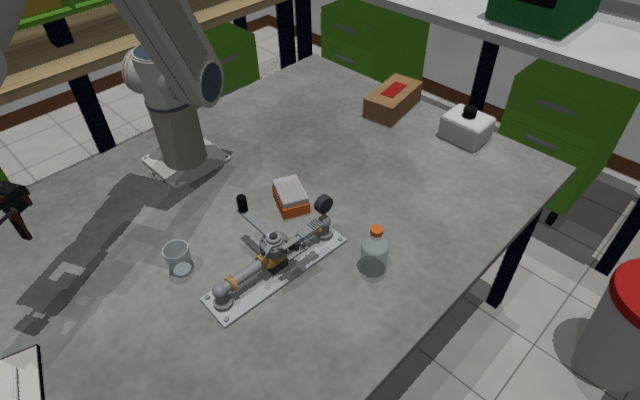

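View pics/side0.png

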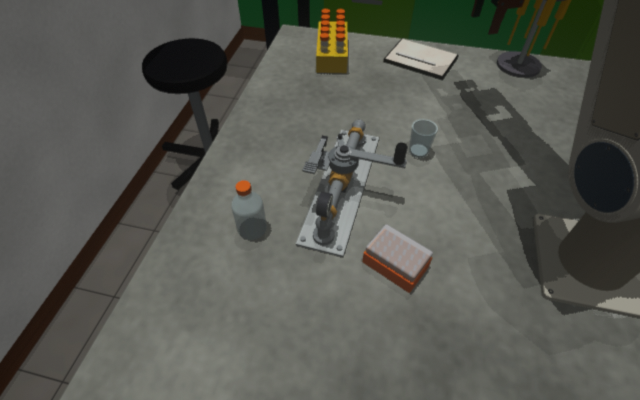

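The scene view shows the knob at about (241,203), the stem at (273,238), the gauge at (323,203), the beaker at (178,258) and the bottle at (374,250). In the side view the knob is at (400,153), the stem at (344,150), the pad at (311,167) and the gauge at (323,205).

```bash
python3 - <<'E'
from h import *
import pickle
D=pickle.load(open("d.pkl","rb"))
np.set_printoptions(precision=1,suppress=True)
for n in("scene","side"):
    d=D[n];P=cloud(d);g=d["color"].max(-1)
    x0=P[...,0];valve=(x0>300)&(x0<900)&(np.abs(P[...,1])<450)
    m=((g<45)&(P[...,2]>115)&valve).astype(np.uint8)
    k,l,s,c=cv2.connectedComponentsWithStats(m)
    for i in range(1,k):
        if s[i,4]>15: Q=P[l==i]; print(n,"dark",c[i],s[i,:],np.nanmedian(Q,0),np.nanmin(Q,0),np.nanmax(Q,0))
    hsv=cv2.cvtColor(d["color"],cv2.COLOR_BGR2HSV)
    m=((hsv[...,0]<15)&(hsv[...,1]>170)&(g>120)&valve).astype(np.uint8)
    k,l,s,c=cv2.connectedComponentsWithStats(m)
    for i in range(1,k):
        if s[i,4]>15: Q=P[l==i]; print(n,"orange",c[i],s[i,4],np.nanmedian(Q,0),np.nanmax(Q,0))
d=D["side"];P=cloud(d)
for u,v in[(344,149),(400,146),(312,167),(308,167),(315,165),(423,125),(320,150),(380,157)]: print("side",u,v,P[v,u])
d=D["scene"];P=cloud(d)
for u,v in[(273,237),(241,196),(315,228),(308,230),(176,246),(255,220)]: print("scene",u,v,P[v,u])
# triangulate
def tri(a,b):
    A=[];B=[]
    for n,(u,v) in(("scene",a),("side",b)):
        d=D[n];r=d["R"]@np.array([(u-d["cx"])/d["f"],(v-d["cy"])/d["f"],1]);r/=np.linalg.norm(r);M=np.eye(3)-np.outer(r,r);A.append(M);B.append(M@d["c"])
    return np.linalg.lstsq(np.vstack(A),np.hstack(B),rcond=None)[0]
print("knob",tri((241,203),(400,153)),"stem",tri((273,237),(344,149)))
a=D["scene"]["color"][180:330,160:360];b=D["side"]["color"][110:260,280:480]
cv2.imwrite("pics/crop.png",np.vstack([cv2.resize(i,None,fx=4,fy=4,interpolation=cv2.INTER_CUBIC)[:300*2:] for i in(a,)]))
cv2.imwrite("pics/crop2.png",cv2.resize(b,None,fx=4,fy=4,interpolation=cv2.INTER_CUBIC))
E
```

```text
scene dark [241.6 203.5] [237 195  11  18 150] [450.  -92.4 159.3] [ 435.9 -101.3  128.6] [458.3 -78.1 178.7]
scene dark [324.3 205.3] [315 198  18  15 129] [584.7  65.1 130.3] [567.   44.  115.2] [587.8  93.  151.5]
scene dark [293.8 246.8] [289 244  10   6  38] [624.9 -79.  123.2] [618.2 -93.9 115.9] [629.6 -68.5 133.4]
scene orange [294.7 207. ] 34 [460.5  68.3  39.9] [481.4 105.9  45. ]
side dark [399.8 153.5] [394 143  13  22 206] [441.6 -76.  159. ] [430.9 -91.4 127.7] [452.5 -71.  176.9]
side dark [321.1 211.7] [317 207  10  10  69] [574.   96.4 131.7] [563.8  91.8 115.2] [583.4  99.1 140.6]
side orange [242.6 185.9] 126 [741.2  83.7 150. ] [755.4  97.6 152.5]
side orange [388.4 268.2] 96 [421.6 137.4  39.2] [477.7 161.7  42.2]
side 344 149 [564.7 -88.3 133.2]
side 400 146 [444.2 -82.4 173.8]
side 312 167 [617.5  -3.4 147.5]
side 308 167 [625.5  -0.6 148.4]
side 315 165 [613.  -11.4 146.6]
side 423 125 [ 391.7 -292.1   69.6]
side 320 150 [615.1 -66.2 139.3]
side 380 157 [482.4 -89.5 125.7]
scene 273 237 [572.8 -98.7 132.7]
scene 241 196 [446.1 -88.2 178.3]
scene 315 228 [634.4 -17.9 147.3]
scene 308 230 [626.  -33.1 145.8]
scene 176 246 [ 366.7 -255.3   65.8]
scene 255 220 [494.1 -90.3 128.8]
knob [440.4 -87.7 149.7] stem [566.6 -95.3 125.7]
```

View pics/crop2.png

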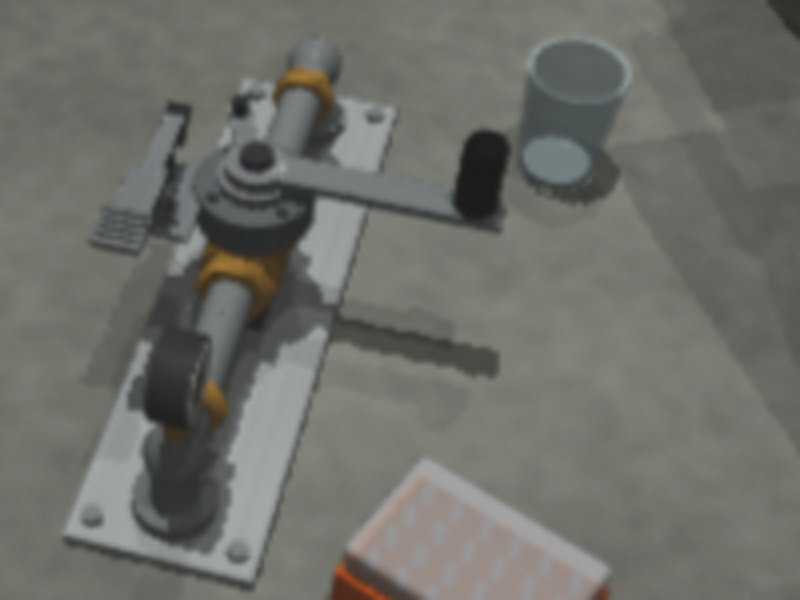

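View pics/crop.png

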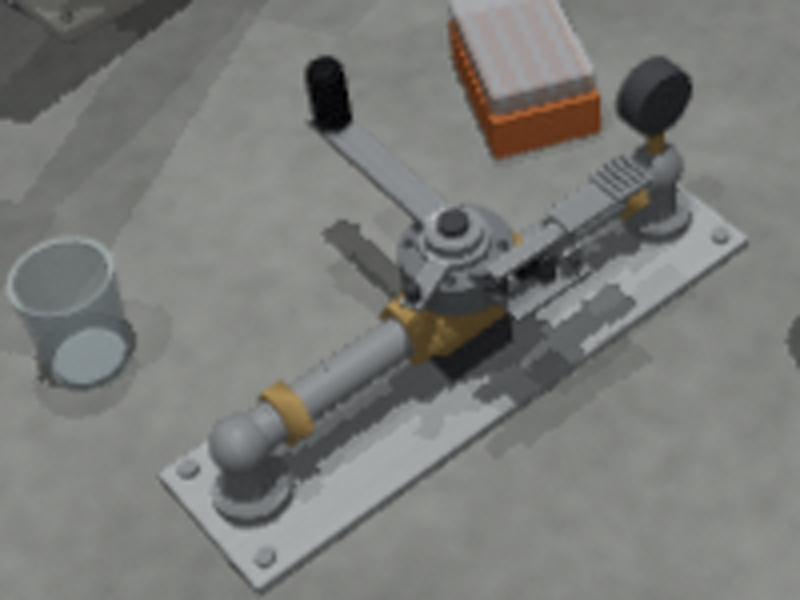

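The crops confirm the layout: the arm points to world -x, so the valve's yaw is about -0.06. I take the stem as (566,-94), the knob as (441,-87) and the pad as (623,-8). Depth puts the pad at z 147 and triangulation puts the knob at z 150, both matching the given heights. I'll cage the knob with the fingers along the tangent, starting with the move to above it.

Emit:
servo_tool(steps=[[[0.01,0.0294,0],[0,0,-1.9],-0.1],[[0.01,0.0294,0],[0,0,-1.9],-0.1],[[0.01,0.0294,0],[0,0,-1.9],-0.1],[[0.01,0.0294,0],[0,0,-1.9],-0.1],[[0.01,0.0294,0],[0,0,-1.9],-0.1],[[0.01,0.0294,0],[0,0,-1.9],-0.1],[[0.01,0.0294,0],[0,0,-1.9],-0.1],[[0.01,0.0294,0],[0,0,-1.9],-0.1]])

```text
t: 0.82
ee_pos: [361.4, -321.4, 222.6]
orientation: [-3.126, -0.313, 0.0]
ft_force: [0.7, 0.5, -0.5]
width: 40.3
grasp_force: 0.0
```

Emit:
servo_tool(steps=[[[0.01,0.0294,0],[0,0,-1.9],-0.1],[[0.01,0.0294,0],[0,0,-1.9],-0.1],[[0.01,0.0294,0],[0,0,-1.9],-0.1],[[0.01,0.0294,0],[0,0,-1.9],-0.1],[[0.01,0.0294,0],[0,0,-1.9],-0.1],[[0.01,0.0294,0],[0,0,-1.9],-0.1],[[0.01,0.0294,0],[0,0,-1.9],-0.1],[[0.01,0.0294,0],[0,0,-1.9],-0.1]])

```text
t: 1.48
ee_pos: [441.4, -86.2, 222.7]
orientation: [3.14, -0.103, -0.0]
ft_force: [0.3, -0.3, -0.4]
width: 39.3
grasp_force: 0.0
```

```bash
python3 - <<'E'
from h import *
np.set_printoptions(precision=1,suppress=True)
d=cam("wrist");P=cloud(d);g=d["color"].max(-1);print(d["c"])
for n,(a,b) in dict(top=(170,185),pad=(140,156)).items():
    m=((P[...,2]>a)&(P[...,2]<b)).astype(np.uint8)
    k,l,s,c=cv2.connectedComponentsWithStats(m)
    for i in range(1,k):
        if s[i,4]>60: Q=P[l==i];print(n,c[i],s[i,4],np.nanmean(Q,0),np.nanmin(Q,0),np.nanmax(Q,0))
cv2.imwrite("pics/w1.png",d["color"])
E
```

```text
[518.3 -92.2 384.2]
top [317.2 210.3] 767 [443.6 -87.9 173.7] [431.3 -99.3 170. ] [454.1 -76.2 176.7]
pad [80.6 32. ] 2101 [573.7  65.7 147. ] [562.   49.1 140. ] [586.7  90.2 152.3]
pad [317.1 188.9] 149 [452.3 -88.4 148.2] [444.3 -99.8 140.2] [454.8 -75.9 155.5]
```

View pics/w1.png

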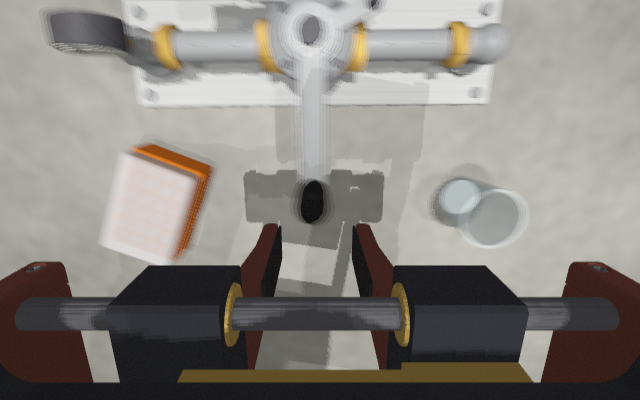

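The wrist view shows the knob at (315,202) between the fingers, at about (443,-88). I descend around it.

Emit:
servo_tool(steps=[[[0.0015,-0.0015,-0.015],[0,0,0],-0.1],[[0,0,-0.015],[0,0,0],-0.1],[[0,0,-0.015],[0,0,0],-0.1],[[0,0,-0.015],[0,0,0],-0.1],[[0,0,-0.015],[0,0,0],-0.1],[[0,0,-0.012],[0,0,0],-0.1],[[0,0,0],[0,0,0],-0.1],[[0,0,0],[0,0,0],-0.1]])

```text
t: 2.2
ee_pos: [442.3, -89.1, 135.3]
orientation: [-3.14, 0.1, 0.003]
ft_force: [0.4, -1.3, 0.4]
width: 39.4
grasp_force: 0.0
```

Emit:
servo_tool(steps=[[[-0.0002,-0.0065,0],[0,0,3],-0.1],[[0.0002,-0.0065,0],[0,0,3],-0.1],[[0.0005,-0.0065,0],[0,0,3],-0.1],[[0.0008,-0.0065,0],[0,0,3],-0.1],[[0.0012,-0.0064,0],[0,0,3],-0.1],[[0.0015,-0.0064,0],[0,0,3],-0.1],[[0.0019,-0.0063,0],[0,0,3],-0.1],[[0.0022,-0.0062,0],[0,0,3],-0.1]])

```text
t: 2.87
ee_pos: [451.3, -140.2, 136.5]
orientation: [-3.091, -0.558, -0.002]
ft_force: [1.1, 5.6, -1.5]
width: 40.0
grasp_force: 2.3
```

Emit:
servo_tool(steps=[[[0.0025,-0.006,0],[0,0,3],-0.1],[[0.0028,-0.0059,0],[0,0,3],-0.1],[[0.0031,-0.0058,0],[0,0,3],-0.1],[[0.0034,-0.0056,0],[0,0,3],-0.1],[[0.0037,-0.0054,0],[0,0,3],-0.1],[[0.004,-0.0052,0],[0,0,3],-0.1],[[0.0042,-0.005,0],[0,0,3],-0.1],[[0.0045,-0.0048,0],[0,0,3],-0.1]])

```text
t: 3.53
ee_pos: [478.7, -183.4, 136.4]
orientation: [-2.906, -1.188, 0.0]
ft_force: [-1.8, 7.2, 0.9]
width: 39.6
grasp_force: 2.9
```

Emit:
servo_tool(steps=[[[0.0023,-0.0023,0],[0,0,1.5],-0.1],[[0.0024,-0.0022,0],[0,0,1.5],-0.1],[[0.0025,-0.0022,0],[0,0,1.5],-0.1],[[0.0025,-0.0021,0],[0,0,1.5],-0.1],[[0.0026,-0.002,0],[0,0,1.5],-0.1],[[0.0026,-0.002,0],[0,0,1.5],-0.1],[[0.0027,-0.0019,0],[0,0,1.5],-0.1],[[0.0027,-0.0018,0],[0,0,1.5],-0.1]])

```text
t: 4.2
ee_pos: [498.4, -199.4, 136.3]
orientation: [-2.766, -1.483, 0.001]
ft_force: [-3.0, 6.4, 0.8]
width: 39.3
grasp_force: 2.9
```

Emit:
servo_tool(steps=[[[0.0014,-0.0008,0],[0,0,0.75],-0.1],[[0.0014,-0.0008,0],[0,0,0.75],-0.1],[[0.0014,-0.0008,0],[0,0,0.75],-0.1],[[0.0014,-0.0008,0],[0,0,0.75],-0.1],[[0.0014,-0.0009,0],[0,0,0.75],-0.1],[[0.0014,-0.0009,0],[0,0,0.75],-0.1],[[0,0,0],[0,0,0],-0.1],[[0,0,0],[0,0,0],-0.1]])

```text
t: 4.87
ee_pos: [506.9, -204.6, 136.2]
orientation: [-2.707, -1.589, 0.001]
ft_force: [-2.6, 4.4, 1.1]
width: 39.2
grasp_force: 2.3
```

Emit:
servo_tool(steps=[[[0.0006,-0.0003,0],[0,0,0.3],-0.1],[[0.0006,-0.0003,0],[0,0,0.3],-0.1],[[0.0006,-0.0003,0],[0,0,0.3],-0.1],[[0.0006,-0.0003,0],[0,0,0.3],-0.1],[[0.0006,-0.0003,0],[0,0,0.3],-0.1],[[0,0,0],[0,0,0],-0.1],[[0,0,0],[0,0,0],-0.1],[[0,0,0],[0,0,0],-0.1]])

```text
t: 5.53
ee_pos: [509.7, -206.1, 136.3]
orientation: [-2.686, -1.624, 0.001]
ft_force: [-2.6, 5.1, 0.3]
width: 39.5
grasp_force: 2.5
```

Emit:
servo_tool(steps=[[[0.0006,-0.0003,0],[0,0,0.3],-0.1],[[0.0006,-0.0003,0],[0,0,0.3],-0.1],[[0.0006,-0.0003,0],[0,0,0.3],-0.1],[[0.0006,-0.0003,0],[0,0,0.3],-0.1],[[0.0006,-0.0003,0],[0,0,0.3],-0.1],[[0,0,0],[0,0,0],-0.1],[[0,0,0],[0,0,0],-0.1],[[0,0,0],[0,0,0],-0.1]])

```text
t: 6.2
ee_pos: [513.2, -208.1, 136.2]
orientation: [-2.665, -1.66, 0.0]
ft_force: [-2.2, 3.1, 1.3]
width: 39.6
grasp_force: 2.0
```

Emit:
servo_tool(steps=[[[0.0006,-0.0003,0],[0,0,0.3],-0.1],[[0.0006,-0.0003,0],[0,0,0.3],-0.1],[[0.0006,-0.0003,0],[0,0,0.3],-0.1],[[0.0006,-0.0003,0],[0,0,0.3],-0.1],[[0.0006,-0.0003,0],[0,0,0.3],-0.1],[[0,0,0],[0,0,0],-0.1],[[0,0,0],[0,0,0],-0.1],[[0,0,0],[0,0,0],-0.1]])

```text
t: 6.87
ee_pos: [516.3, -209.8, 136.0]
orientation: [-2.643, -1.695, 0.001]
ft_force: [-3.3, 4.9, 2.7]
width: 39.9
grasp_force: 2.6
```

Emit:
servo_tool(steps=[[[0.0006,-0.0002,0],[0,0,0.3],-0.1],[[0.0006,-0.0002,0],[0,0,0.3],-0.1],[[0.0006,-0.0002,0],[0,0,0.3],-0.1],[[0.0006,-0.0002,0],[0,0,0.3],-0.1],[[0.0006,-0.0002,0],[0,0,0.3],-0.1],[[0,0,0],[0,0,0],-0.1],[[0,0,0],[0,0,0],-0.1],[[0,0,0],[0,0,0],-0.1]])

```text
t: 7.53
ee_pos: [519.0, -210.9, 136.0]
orientation: [-2.621, -1.73, 0.001]
ft_force: [-4.3, 3.6, 2.3]
width: 39.9
grasp_force: 2.9
```

Emit:
servo_tool(steps=[[[0.0006,-0.0002,0],[0,0,0.3],-0.1],[[0.0006,-0.0002,0],[0,0,0.3],-0.1],[[0.0006,-0.0002,0],[0,0,0.3],-0.1],[[0.0006,-0.0002,0],[0,0,0.3],-0.1],[[0.0006,-0.0002,0],[0,0,0.3],-0.1],[[0,0,0],[0,0,0],-0.1],[[0,0,0],[0,0,0],-0.1],[[0,0,0],[0,0,0],-0.1]])

```text
t: 8.2
ee_pos: [521.2, -211.6, 135.9]
orientation: [-2.597, -1.763, 0.003]
ft_force: [-6.9, 5.3, 5.3]
width: 39.6
grasp_force: 4.2
```

Emit:
servo_tool(steps=[[[-0.0013,0.0005,0],[0,0,0],-0.1],[[-0.0013,0.0005,0],[0,0,0],-0.1],[[-0.0013,0.0005,0],[0,0,0],-0.1],[[-0.0013,0.0005,0],[0,0,0],-0.1],[[-0.0013,0.0005,0],[0,0,0],-0.1],[[-0.0013,0.0005,0],[0,0,0],-0.1],[[-0.0013,0.0005,0],[0,0,0],-0.1],[[0,0,0],[0,0,0],-0.1]])

```text
t: 8.87
ee_pos: [513.3, -208.6, 135.8]
orientation: [-2.599, -1.765, 0.0]
ft_force: [-3.7, 2.4, -2.2]
width: 39.6
grasp_force: 1.9
```

Emit:
servo_tool(steps=[[[0.0013,-0.0005,0],[0,0,0],-0.1],[[0.0013,-0.0005,0],[0,0,0],-0.1],[[0.0013,-0.0005,0],[0,0,0],-0.1],[[0.0013,-0.0005,0],[0,0,0],-0.1],[[0.0013,-0.0005,0],[0,0,0],-0.1],[[0.0013,-0.0005,0],[0,0,0],-0.1],[[0.0013,-0.0005,0],[0,0,0],-0.1],[[0,0,0],[0,0,0],-0.1]])

```text
t: 9.53
ee_pos: [520.9, -212.8, 135.5]
orientation: [-2.597, -1.764, 0.006]
ft_force: [-10.4, -0.8, 5.5]
width: 39.7
grasp_force: 4.8
```

Emit:
servo_tool(steps=[[[0.0005,-0.0002,0],[0,0,0.25],-0.1],[[0.0005,-0.0002,0],[0,0,0.25],-0.1],[[0.0005,-0.0002,0],[0,0,0.25],-0.1],[[0.0005,-0.0002,0],[0,0,0.25],-0.1],[[0,0,0],[0,0,0],-0.1],[[0,0,0],[0,0,0],-0.1],[[0,0,0],[0,0,0],-0.1],[[0,0,0],[0,0,0],-0.1]])

```text
t: 10.2
ee_pos: [522.2, -213.2, 135.5]
orientation: [-2.58, -1.786, 0.007]
ft_force: [-11.3, -0.3, 5.7]
width: 39.8
grasp_force: 5.6
```

```bash
python3 - <<'E'
from h import *
o=sensors.get_obs();print(o["ft_force"],o["moment"],o["joint_torque"],o["qpos"],o["grasp_force"])
a=cam("scene")["color"][150:300,180:380];b=cam("side")["color"][90:240,280:480]
cv2.imwrite("pics/c3.png",np.hstack([cv2.resize(i,(400,300),interpolation=cv2.INTER_CUBIC) for i in(a,b)]))
w=cam("wrist");cv2.imwrite("pics/w3.png",w["color"])
o=sensors.get_obs();print(o["ft_force"],o["moment"],o["ee_pos"])
E
```

```text
[-11.33323492  -0.32228388   5.73843642] [0.14285328 2.01002749 0.06186929] [  2.14211605 -49.60370779 -27.77657568   1.04919981  -3.33239123
   0.10865424] [-0.40764369  0.45346651  1.82293001 -0.00233121  0.87040452 -0.04641356] 5.623806860639888
[-12.34074664   0.47108873   6.58037408] [0.01427571 2.07542449 0.10515464] [ 522.19998233 -213.16609801  135.48827211]
```

View pics/c3.png

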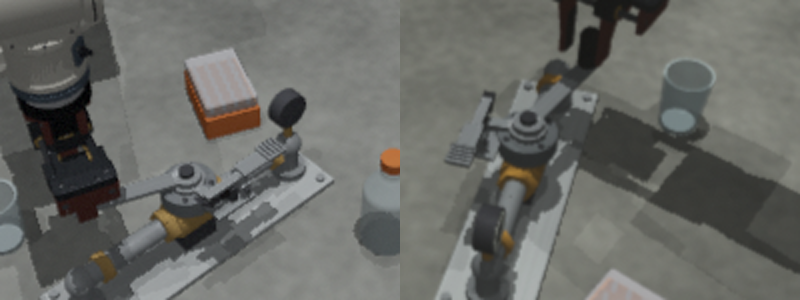

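View pics/w3.png

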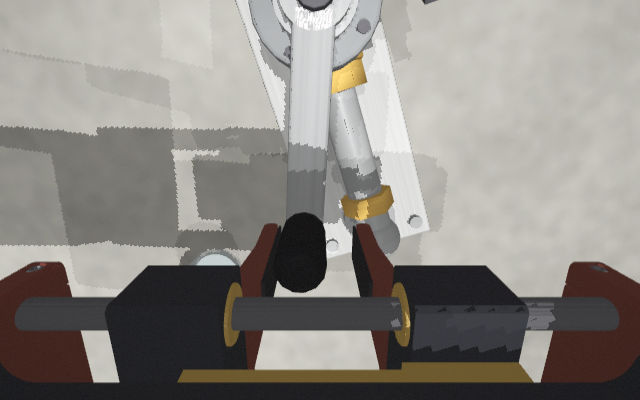

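The force now reads about 11-12 N, so the arm is very likely on the buffer. My first back-off was probably too short to reach the latch's hold point. I'll widen the cage and back off further.

Emit:
servo_tool(steps=[[[-0.0014,0.0005,0],[0,0,0],-0.1],[[-0.0014,0.0005,0],[0,0,0],-0.05],[[-0.0014,0.0005,0],[0,0,0],0.0],[[-0.0014,0.0005,0],[0,0,0],0.05],[[-0.0014,0.0005,0],[0,0,0],0.05],[[-0.0014,0.0005,0],[0,0,0],0.05],[[0,0,0],[0,0,0],0.05],[[0,0,0],[0,0,0],0.05]])

```text
t: 11.02
ee_pos: [516.3, -210.1, 135.7]
orientation: [-2.584, -1.787, 0.0]
ft_force: [-3.0, 1.8, -1.8]
width: 46.3
grasp_force: 1.9
```

Emit:
servo_tool(steps=[[[-0.0014,0.0005,0],[0,0,0],0.05],[[-0.0014,0.0005,0],[0,0,0],0.05],[[0,0,0],[0,0,0],0.05],[[0,0,0],[0,0,0],0.05],[[0,0,0],[0,0,0],0.05],[[0,0,0],[0,0,0],0.05],[[0,0,0],[0,0,0],0.05],[[0,0,0],[0,0,0],0.05]])

```text
t: 11.68
ee_pos: [513.7, -209.1, 135.7]
orientation: [2.583, 1.787, 0.0]
ft_force: [-0.7, 0.8, 0.7]
width: 46.1
grasp_force: 0.0
```

The force is zero, so the latch holds the arm. I centre the cage, rise, and then go above the pad.

Emit:
servo_tool(steps=[[[-0.0014,0.0005,0],[0,0,0],0.05],[[-0.0014,0.0005,0],[0,0,0],0.05],[[-0.0014,0.0005,0],[0,0,0],0.05],[[-0.0014,0.0005,0],[0,0,0],0.05],[[0,0,0.01],[0,0,0],0.05],[[0,0,0.025],[0,0,0],0.05],[[0,0,0.03],[0,0,0],0.05],[[0,0,0.025],[0,0,0],0.05]])

```text
t: 12.35
ee_pos: [508.0, -207.0, 227.8]
orientation: [2.583, 1.787, 0.0]
ft_force: [1.0, 0.1, -0.0]
width: 45.7
grasp_force: 0.0
```

Emit:
servo_tool(steps=[[[0.0145,0.0255,0],[0,0,0],-0.3],[[0.0145,0.0255,0],[0,0,0],-0.6],[[0.0145,0.0255,0],[0,0,0],-1],[[0.0145,0.0255,0],[0,0,0],-1],[[0.0145,0.0255,0],[0,0,0],-1],[[0.0145,0.0255,0],[0,0,0],-1],[[0.0145,0.0255,0],[0,0,0],-1],[[0.0145,0.0255,0],[0,0,0],-1]])

```text
t: 13.02
ee_pos: [624.6, -1.6, 226.6]
orientation: [2.583, 1.787, 0.001]
ft_force: [0.4, -0.8, -0.0]
width: 0.3
grasp_force: 0.0
```

```bash
python3 - <<'E'
from h import *
np.set_printoptions(precision=1,suppress=True)
for n in("side","scene","wrist"):
  d=cam(n);P=cloud(d)
  m=((P[...,2]>141)&(P[...,2]<182)&(P[...,0]>480)&(P[...,0]<665)&(P[...,1]<60)&(P[...,1]>-260)).astype(np.uint8)
  k,l,s,c=cv2.connectedComponentsWithStats(m)
  for i in range(1,k):
    if s[i,4]>15: Q=P[l==i];print(n,c[i],s[i,4],np.nanmedian(Q,0),np.nanmin(Q,0),np.nanmax(Q,0))
o=sensors.get_obs();print(o["t"],o["ee_pos"],o["ft_force"],o["width"])
cv2.imwrite("pics/w4.png",d["color"])
E
```

```text
side [378.6 113.6] 164 [ 504.7 -193.6  164.3] [ 493.  -208.1  141.2] [ 517.7 -187.3  177.8]
side [312.2 162.9] 250 [620.5 -13.3 145. ] [607.4 -57.4 141. ] [635.3  11.2 150. ]
scene [319.6 202.5] 26 [578.7  54.  145.2] [570.2  45.8 141.2] [586.4  59.8 152. ]
scene [309.8 227.9] 222 [624.3 -22.3 145. ] [607.4 -63.7 141.1] [639.    7.2 151.4]
scene [218.7 239.9] 161 [ 514.1 -207.8  165.6] [ 498.9 -217.2  141.3] [ 520.  -192.5  178.3]
wrist [229.  155.7] 299 [575.3  56.  145.4] [562.   50.8 141. ] [585.5  60.  148.7]
wrist [319.  210.2] 1320 [626.3  -8.4 146.3] [609.6 -58.5 141. ] [638.4   7.4 148.7]
13.1667 [624.6  -1.4 226.2] [-0.3  0.2  0.4] 0.30147231935701774
```

View pics/w4.png

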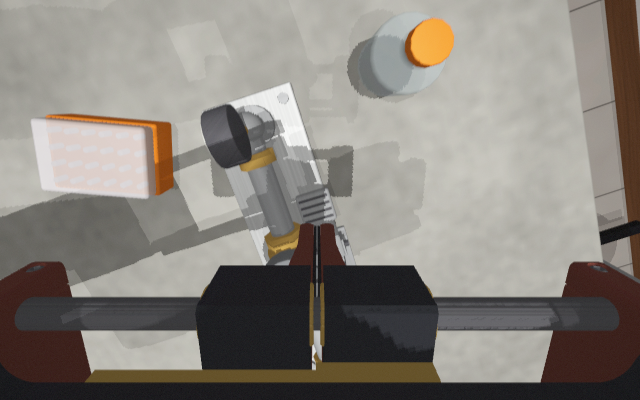

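The wrist view shows the ribbed pad at (317,208), just ahead of the closed fingertips, and its centre is about (624,-7). The knob still stands open near (507,-200). I descend to just above the pad.

Emit:
servo_tool(steps=[[[0,-0.005,-0.012],[0,0,0],-1],[[0,0,-0.014],[0,0,0],-1],[[0,0,-0.014],[0,0,0],-1],[[0,0,-0.014],[0,0,0],-1],[[0,0,-0.012],[0,0,0],-1],[[0,0,-0.008],[0,0,0],-1],[[0,0,0],[0,0,0],-1],[[0,0,0],[0,0,0],-1]])

```text
t: 13.83
ee_pos: [623.6, -8.6, 151.3]
orientation: [-2.584, -1.786, 0.001]
ft_force: [-0.7, 0.4, 0.7]
width: 0.2
grasp_force: 0.0
```

Emit:
servo_tool(steps=[[[0,0,-0.001],[0,0,0],-1],[[0,0,-0.001],[0,0,0],-1],[[0,0,-0.001],[0,0,0],-1],[[0,0,-0.001],[0,0,0],-1],[[0,0,-0.001],[0,0,0],-1],[[0,0,-0.001],[0,0,0],-1],[[0,0,-0.001],[0,0,0],-1],[[0,0,-0.001],[0,0,0],-1]])

```text
t: 14.5
ee_pos: [624.4, -7.0, 144.8]
orientation: [-2.583, -1.786, -0.003]
ft_force: [-3.2, 5.1, 12.8]
width: 0.7
grasp_force: 6.3
```

Emit:
servo_tool(steps=[[[0,0,0],[0,0,0],-1],[[0,0,0],[0,0,0],-1],[[0,0,0],[0,0,0],-1],[[0,0,0],[0,0,0],-1],[[0,0,0],[0,0,0],-1],[[0,0,0],[0,0,0],-1],[[0,0,0],[0,0,0],-1],[[0,0,0],[0,0,0],-1]])

```text
t: 15.17
ee_pos: [624.4, -7.1, 144.9]
orientation: [-2.583, -1.787, -0.002]
ft_force: [-2.0, 4.1, 9.8]
width: 0.3
grasp_force: 4.7
```

```bash
python3 - <<'E'
from h import *
np.set_printoptions(precision=1,suppress=True)
for n in("side","scene"):
  d=cam(n);P=cloud(d)
  for nm,b in dict(knob=(480,540,-230,-170,141,182),shut=(425,460,-105,-70,141,182)).items():
    m=(P[...,0]>b[0])&(P[...,0]<b[1])&(P[...,1]>b[2])&(P[...,1]<b[3])&(P[...,2]>b[4])&(P[...,2]<b[5]);print(n,nm,m.sum())
  c=d["color"]; u,v=(312,163) if n=="side" else (310,222)
  cv2.imwrite(f"pics/t_{n}.png",cv2.resize(c[v-50:v+50,u-65:u+65],(390,300),interpolation=cv2.INTER_CUBIC))
cv2.imwrite("pics/t.png",np.hstack([cv2.imread("pics/t_side.png"),cv2.imread("pics/t_scene.png")]))
print(sensors.get_obs()["moment"])
E
```

```text
side knob 163
side shut 0
scene knob 161
scene shut 0
[ 0.7  0.5 -0. ]
```

View pics/t.png

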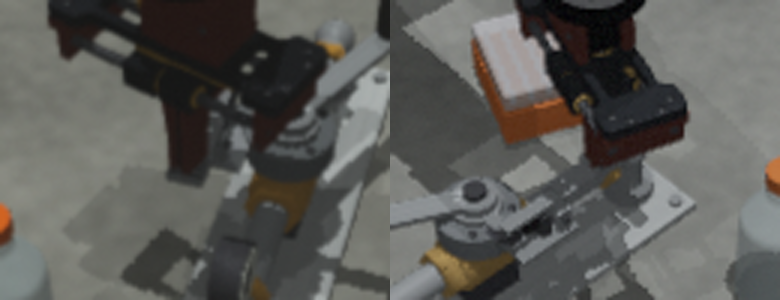

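Both views show the closed fingertips on the pad and clear of the housing, with the arm still open. I'll press on in small increments.

Emit:
servo_tool(steps=[[[0,0,-0.0003],[0,0,0],-1],[[0,0,-0.0003],[0,0,0],-1],[[0,0,-0.0003],[0,0,0],-1],[[0,0,0],[0,0,0],-1],[[0,0,0],[0,0,0],-1],[[0,0,0],[0,0,0],-1],[[0,0,0],[0,0,0],-1],[[0,0,0],[0,0,0],-1]])

```text
t: 15.93
ee_pos: [624.4, -6.8, 144.5]
orientation: [-2.583, -1.787, -0.003]
ft_force: [-3.8, 4.8, 12.5]
width: 0.3
grasp_force: 6.3
```

The +y side force suggests the pad swings on its arc and drags the tip along by friction. I relieve it by letting y follow.

Emit:
servo_tool(steps=[[[0,0.0005,0],[0,0,0],-1],[[0,0.0005,0],[0,0,0],-1],[[0,0.0005,0],[0,0,0],-1],[[0,0,0],[0,0,0],-1],[[0,0,0],[0,0,0],-1],[[0,0,0],[0,0,0],-1],[[0,0,0],[0,0,0],-1],[[0,0,0],[0,0,0],-1]])

```text
t: 16.6
ee_pos: [624.4, -6.4, 144.1]
orientation: [2.583, 1.787, 0.002]
ft_force: [-3.8, 0.8, 9.6]
width: 0.4
grasp_force: 4.7
```

Emit:
servo_tool(steps=[[[-0.0003,0.0004,-0.0003],[0,0,0],-1],[[-0.0003,0.0004,-0.0003],[0,0,0],-1],[[-0.0002,0.0004,-0.0003],[0,0,0],-1],[[0,0,0],[0,0,0],-1],[[0,0,0],[0,0,0],-1],[[0,0,0],[0,0,0],-1],[[0,0,0],[0,0,0],-1],[[0,0,0],[0,0,0],-1]])

```text
t: 17.27
ee_pos: [624.4, -5.8, 143.4]
orientation: [2.582, 1.786, 0.003]
ft_force: [-0.5, -1.9, 8.9]
width: 0.7
grasp_force: 4.2
```

Emit:
servo_tool(steps=[[[0,0.0002,-0.0004],[0,0,0],-1],[[0,0.0002,-0.0004],[0,0,0],-1],[[0,0.0002,-0.0004],[0,0,0],-1],[[0,0.0002,-0.0004],[0,0,0],-1],[[0,0.0002,-0.0004],[0,0,0],-1],[[0,0,0],[0,0,0],-1],[[0,0,0],[0,0,0],-1],[[0,0,0],[0,0,0],-1]])

```text
t: 17.93
ee_pos: [624.4, -4.5, 141.0]
orientation: [2.582, 1.786, 0.003]
ft_force: [0.9, -0.9, 6.0]
width: 0.5
grasp_force: 3.0
```

Emit:
servo_tool(steps=[[[0,0.0003,-0.0005],[0,0,0],-1],[[0,0.0003,-0.0005],[0,0,0],-1],[[0,0.0003,-0.0005],[0,0,0],-1],[[0,0.0003,-0.0005],[0,0,0],-1],[[0,0.0003,-0.0005],[0,0,0],-1],[[0,0,0],[0,0,0],-1],[[0,0,0],[0,0,0],-1],[[0,0,0],[0,0,0],-1]])

```text
t: 18.6
ee_pos: [623.6, -2.8, 137.5]
orientation: [2.583, 1.787, 0.001]
ft_force: [2.0, -0.2, 2.6]
width: 0.5
grasp_force: 1.3
```

```bash
cat > k.py <<'E'
from h import *
for n in("side","scene"):
  d=cam(n);P=cloud(d)
  for nm,b in dict(knob=(480,540,-230,-170,141,182),shut=(425,460,-105,-70,141,182)).items():
    m=(P[...,0]>b[0])&(P[...,0]<b[1])&(P[...,1]>b[2])&(P[...,1]<b[3])&(P[...,2]>b[4])&(P[...,2]<b[5]);print(n,nm,m.sum())
E
python3 k.py
```

```text
side knob 0
side shut 182
scene knob 0
scene shut 143
```

The arm has snapped shut, so I rise off the pad.

Emit:
servo_tool(steps=[[[0,-0.001,0.005],[0,0,0],-1],[[0,0,0.01],[0,0,0],-1],[[0,0,0.015],[0,0,0],-1],[[0,0,0.02],[0,0,0],-1],[[0,0,0.02],[0,0,0],-1],[[0,0,0.015],[0,0,0],-1],[[0,0,0.005],[0,0,0],-1],[[0,0,0],[0,0,0],-1]])

```text
t: 19.37
ee_pos: [623.6, -3.8, 229.1]
orientation: [2.583, 1.786, 0.003]
ft_force: [0.2, 0.5, -0.3]
width: 0.5
grasp_force: 0.0
```

```bash
python3 k.py; python3 -c "
from workcell import sensors,close_job
o=sensors.get_obs();print(o['ee_pos'],o['ft_force']);print(close_job())"
```

```text
side knob 0
side shut 186
scene knob 0
scene shut 141
[622.52112398  -3.79092841 226.8281938 ] [ 0.2684592   1.12307328 -0.19973926]
the job is handed in; nothing more can be done
None
```

The job is handed in at about 19 s with no verdict returned: the valve arm latched open with the hand off, the pad press tripped it and it snapped shut clear of the robot; the highest readings were about 13 N at the pad and 13 N at the wrist while against the buffer (close to the 14 N knob limit), and I did not re-measure the tip box, bottle and beaker at the end.

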